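Change over a gang programming fixture: load, shut, clamp and start

ROBOT

A 6-joint arm with a two-finger parallel gripper is mounted at the origin on a cart in front of the work surface, level with it; the furniture and walls round the work are solid. World frame = base frame: x ahead of the robot, y to its left, z up, the work surface at z = 0. Lengths are in m, angles in rad, forces in N, time in s.
With the tool pointing down it reaches from about 0.325 to 0.775 m from the base axis. Payload 5.5 kg.
Tool frame: the origin (TCP) lies at the very end of the fingers, on their centre line; the grasp point (between the pads) lies 19 mm behind it (grip_point_offset is the distance from the TCP to the grasp point, in m); z points along the fingers, y is the line along which they close (so a half turn about z gives the same grasp; the last joint's range is limited). The gripper opens to 88 mm and grips with 3 to 60 N. Pads are 20 mm wide; open, the fingers measure 115 mm over their backs; the gripper's body (75 mm by 178 mm) begins 61 mm behind the grasp point.
Start: joints at [1.123, 0.091, 1.231, -0, 1.82, -0.057], TCP at [0.229, 0.555, 0.223] pointing down, gripper open.
Joint ranges: [-2.87, 2.87], [-0.86, 2.18], [0.17, 2.46], [-1.51, 4.65], [0.06, 2.69], [-2.65, 2.65]. Speed limits (rad/s): [2.57, 2.57, 3.01, 3.14, 3.14, 3.14].

INTERFACE

Orientations are given as a unit quaternion [x, y, z, w].
In Python, from station import * gives the robot as it stands. The module is installed in compiled form; this text tells all that it offers.
- The arm moves only by the tool arm_command, never from a script. Its arguments are lists of equal length, an entry for each row: "xyz": the shift along the tool's x, y, z in mm, a list of three; "yaw": the turn about the tool's z in rad; "gripper": the opening, from -1 (shut) to 1 (fully open), so that 0 is half open. A call has 1 to 12 rows; each row is the pose to reach, as a shift and turn from the pose commanded when the call began, along the tool's axes at that moment; what a row does not reach only later rows make up. A row lasts 1/8 s, in which the tool goes at most 62.5 mm and 10.7 degrees, less where a joint would pass 70% of its speed; a pose out of reach is approached as far as the arm can. A call with a gripper value outside its range is refused whole. The fingers move at their own pace and stop on an object; "force" is the grip in N (left out, the last holds). Time passes only in rows, so rows that repeat a pose let the fingers close. It gives the time, the measured TCP pose, the force, the opening and the grip force at its end, in the units of the state.
- read_state(): the state, without advancing time (a new reading comes with each control period).
- snapshot(name): name is "scene" or "side" or "wrist"; returns (picture, depth): 400x640x3 uint8, red, green, blue; 400x640 float32, m along the optical axis (not along the pixel's ray), 0 where there is no reading.
- get_calibration(name): a dict with "mtx" (3x3 intrinsics, pixels), "extrinsics" (4x4, takes a point from world to camera coordinates); the wrist camera has in their place "tool_from_camera" (4x4, takes a point from camera to tool coordinates, whose origin is the TCP and whose axes are the flange's). Camera axes: x right, y up, looking along -z (the intrinsics and any distortion apply to the point x, -y, -z); pixel columns grow to the right and rows downward; lengths in m; the calibration is good to about 2 mm. A picture is of the moment at which its call begins: read the wrist's pose just before it. get_calibration takes no time and is no camera call.
- job_done(): hands the job in; it is judged then, once.
Trained networks look in the newest picture that a camera, given by its name, has taken for a name from the list of things; names that differ only in an ending like _2 or _b are one class to them, and where a whole thing is asked for, a point or a joint stands for the part that bears it (a point fixed in the world has none). Each returns a list of dicts, best first, with "p" (0 to 1); they miss things now and then, are a little off and sometimes report something else, mostly with a low value. They report only what shows in the picture. A call takes as long as a camera call.
- find_in(camera, target): "bbox" ([left, top, right, bottom] in pixels, round what is visible of it).
The state is a dict: "time": time; "qpos": joint angles; "joint_vel": joint speeds; "joint_efforts": joint torques, N m; "eef_pos": TCP position; "tool_rot": TCP orientation; "force": force on the tool from outside, world axes, zero at the start; "ft_torque": the same for the moment, N m; "opening": opening from 0.0 (shut) to 1.0 (fully open); "gripper_force": force on a finger pad.
Only numpy, scipy, OpenCV 4.12 (cv2) and the standard library are available. Lean on these libraries where they do the work, as an engineer would, in place of code of your own. Each camera call takes 0.05 s, during which the arm holds its last target. There are 200 camera calls.

TASK

Change over the programming fixture: stand the two finished modules (blue dot) that are still in it side by side in the blue tray, and set every waiting module down in a nest of its own, gold contacts towards the lid's hinge. Then close the lid, push the toggle clamp fully down, and only then press the green membrane key, which barely moves, firmly until it pushes back with about 6 N (never over 40 N). Leave the red key, the bottle and the spool alone.

Things in the scene. Friction and masses are not known exactly. Their poses are not given: they have to be found in the camera images.
- module0_mid (a point): centre (12 mm up) of a light grey plastic sensor module, 36 mm (own x) x 50 mm (own y) x 24 mm high, 60 g, standing on the bench with its five gold contacts on top at the +y end. Up to four such modules wait; absent ones read None. Grasp it across the 36 mm. Its base is flat
- module1_mid (a point): the same for the second waiting module
- module2_mid (a point): the same for the third
- module3_mid (a point): the same for the fourth
- finished0_mid (a point): centre of a finished module, same shape, size, mass and axes but with a blue dot on top; it starts seated in the front right nest (nest1)
- finished1_mid (a point): the same for the other finished module, which starts in the back left nest (nest2)
- nest0 (a point): where a seated module's centre is: front left nest of the fixture. Axes: x to the fixture's back, y to its left (towards the hinge), z up; a seated module's x and y point along them. The nest is a flat floor 12 mm below this point with an opening of 42 mm (x) x 56 mm (y), 3 mm to spare on each side of a module
- nest1 (a point): the same for the front right nest. The ribs round a nest stand 6 mm above its floor (6 mm below this point), so 18 mm of a seated module stands above them. Neighbouring nest centres are 68 mm apart in x and 62 mm in y; there are 26 mm between two ribs in x
- nest2 (a point): the same for the back left nest
- nest3 (a point): the same for the back right nest. Mind the wrist: an instrument shelf overhangs the back of the bench from x = 0.64 m on, its underside 0.46 m up
- lid (a joint): angle of the lid's hinge, rad: 0 closed, about 1.8 standing open beyond upright. Clear plate with aluminium edges, 128 mm wide, 300 g; the hinge is stiff, so it stays at any angle; push its outer face over and down with about 4 N. It will not close on a module that is not down in its nest
- lid_hinge (a point): middle of the lid's hinge line, which runs along the fixture's x on its left side, 78 mm above the bench. The axes of this point are the fixture's. Closed, the lid reaches 172 mm from here along -y
- lid_edge (a point): middle of the lid's free edge (centre of the plate's thickness), 172 mm from the hinge line (closed: 1.5 mm higher than it). Axes turn with the lid: +z out of its outer face (top face when closed), +y towards the hinge. The outer face is 11 mm along +z from this point for the aluminium bar along the free edge (18 mm wide) and 5 mm for the clear plate behind it. A black knob (14 mm, 18 mm high) stands on the bar at its front end
- clamp (a joint): angle of the toggle clamp's handle above horizontal, rad: 0 clamped down (level, pointing to the fixture's right), about 1.2 open. A linked arm with a rubber tip swings down on the lid's edge as the handle goes down. It stays where it is left; about 2 N at the tip moves it
- clamp_pivot (a point): pivot of the clamp handle, axis along the fixture's x, 88 mm above the bench, at the fixture's right side; axes are the fixture's. With the handle up the linked arm stands up too, its top about 50 mm above this point and within 25 mm of it to the left and right
- clamp_tip (a point): end of the red handle, a round bar 17 mm thick, 120 mm from the pivot. Axes turn with the handle: -y along it away from the pivot, +z out of the side to push on (its top when clamped)
- start_key_top (a point): centre of the top of the green membrane key (26 x 26 mm, white triangle) at the front of the fixture, facing up, 48 mm above the bench. It pushes back with 2 N at once, gives only 1 mm and then is solid. It counts when pressed by the fingertips with over 5 N for 0.1 s
- start_key: the green membrane key itself; origin 2.4 mm below the centre of its top
- stop_key: red membrane key (26 x 26 mm, white square) on the same panel, 62 mm to the right of the green one; origin 2.4 mm below the centre of its top. Do not press
- out_tray_in (a point): centre of the inner floor (4 mm above the bench) of the blue output tray, 182 mm (its x) x 84 mm (its y) inside, walls 22 mm high outside, fixed; room for two modules side by side along its x, standing on their bases
- bottle: white solvent bottle with red nozzle, 52 mm across, 128 mm high, standing; bystander. Origin under its centre
- spool: blue and grey solder spool, 54 mm across, 46 mm high, standing; bystander. Origin under its centre

How it is judged:
By the outcome, as a careful person would: the job done as asked, in the order asked, and still so for the second after the job is handed in, with the robot touching nothing.
Of module0, module1, module2, module3 only 2 to 4 are there at a start; the rules pass over those that are not, and their reading is None.
At some moment in a run one of module0, module1, module2, module3 may be knocked a few centimetres aside while the robot is not near it.
Once in a run the grip may slacken for a moment while it holds something.
It also fails if it takes over 210 s, if anything falls off the work surface, if the arm or the gripper's body presses on something with over 40 N, if the wrist force passes 120 N, or if a joint passes its speed limit or range.

## Working session

There is one attempt and no reset: what is moved stays moved. The work goes in short steps, Python scripts to look and compute and a tool call to move; the robot and the scene stay as the last step left them, time stands still between calls to the robot, and variables do not carry over. Pictures are saved under pics/ and viewed, at most 14 in all, crops included, and the job is handed in when it is done.

Besides the shell and the picture viewer there is one more tool, called after "Request:" by a JSON object that holds its "fn" and its "kwargs", one argument or row to a line. arm_command: Moves the arm, as the interface text tells. Its arguments: {"type":"object","properties":{"xyz":{"type":"array","items":{"type":"array","items":{"type":"number"}}},"yaw":{"type":"array","items":{"type":"number"}},"gripper":{"type":"array","items":{"type":"number"}},"force":{"type":"number"}},"required":["xyz","yaw","gripper"]}

```bash
mkdir -p pics; ls; cat > h.py <<'E'
from station import *
import numpy as np, cv2
def snap(n,save=None):
    p,d=snapshot(n)
    if save: cv2.imwrite('pics/'+save,p[:,:,::-1])
    return p,d
def cam2world(n,st=None):
    c=get_calibration(n)
    if n=='wrist':
        from scipy.spatial.transform import Rotation as R
        T=np.eye(4);T[:3,:3]=R.from_quat(st['tool_rot']).as_matrix();T[:3,3]=st['eef_pos']
        return c['mtx'],T@np.array(c['tool_from_camera'])
    return c['mtx'],np.linalg.inv(c['extrinsics'])
def cloud(n,d,st=None):
    K,T=cam2world(n,st);K=np.array(K)
    v,u=np.mgrid[0:d.shape[0],0:d.shape[1]]
    P=np.stack([(u-K[0,2])/K[0,0]*d,-(v-K[1,2])/K[1,1]*d,-d],-1)
    W=P@T[:3,:3].T+T[:3,3]; W[d<=0]=np.nan
    return W
E
python3 - <<'E'
from h import *
s=read_state();print({k:np.round(v,3) for k,v in s.items()})
for n in('scene','side','wrist'):
    c=get_calibration(n);print(n,{k:np.round(v,3).tolist() for k,v in c.items()})
for n in('scene','side'):
    p,d=snap(n,n+'0.png');np.savez(n+'0.npz',p=p,d=d)
    for t in('module0_mid','finished0_mid','lid','clamp','start_key','stop_key','bottle','spool','lid_edge','clamp_tip'):
        print(n,t,[(np.round(r['bbox']).astype(int).tolist(),round(r['p'],2)) for r in find_in(n,t)][:6])
E
```

```text
pics
{'time': np.float64(0.0), 'qpos': array([ 1.123,  0.092,  1.232, -0.   ,  1.82 , -0.057]), 'joint_vel': array([ 0.   ,  0.001, -0.   ,  0.   , -0.001,  0.002]), 'joint_efforts': array([-1.0000e-03, -4.4644e+01, -4.0644e+01,  7.0000e-02,  2.9000e-02,
       -0.0000e+00]), 'eef_pos': array([0.228, 0.554, 0.222]), 'tool_rot': array([ 0.194,  0.981, -0.001, -0.   ]), 'force': array([0.779, 0.276, 0.177]), 'ft_torque': array([-0.041,  0.031, -0.033]), 'gripper_force': np.float64(0.0), 'opening': np.float64(1.0)}
scene {'mtx': [[401.686, 0.0, 321.328], [0.0, 401.686, 202.971], [0.0, 0.0, 1.0]], 'extrinsics': [[0.87, -0.494, -0.007, -0.438], [0.369, 0.641, 0.673, -0.252], [-0.327, -0.588, 0.74, -1.154], [0.0, 0.0, 0.0, 1.0]]}
side {'mtx': [[369.855, 0.0, 320.831], [0.0, 369.855, 196.236], [0.0, 0.0, 1.0]], 'extrinsics': [[0.812, -0.583, 0.02, -0.399], [0.284, 0.425, 0.86, -0.209], [-0.51, -0.692, 0.511, -0.807], [0.0, 0.0, 0.0, 1.0]]}
wrist {'mtx': [[341.396, 0.0, 319.72], [0.0, 341.396, 196.662], [0.0, 0.0, 1.0]], 'tool_from_camera': [[-0.0, 0.967, 0.256, 0.069], [1.0, -0.0, 0.001, -0
[... 469 characters left out ...]
scene spool [([287, 218, 302, 241], 0.69), ([296, 159, 307, 181], 0.46), ([348, 252, 370, 266], 0.35)]
scene lid_edge [([241, 97, 285, 155], 0.8)]
scene clamp_tip [([238, 97, 312, 208], 0.37)]
side module0_mid [([338, 223, 364, 243], 0.65)]
side finished0_mid [([260, 169, 280, 184], 0.61)]
side lid [([232, 101, 274, 158], 0.78)]
side clamp []
side start_key [([262, 167, 284, 185], 0.18)]
side stop_key [([365, 237, 392, 257], 0.62)]
side bottle [([327, 165, 350, 208], 0.9), ([338, 224, 363, 243], 0.36)]
side spool [([285, 213, 302, 239], 0.56), ([338, 224, 363, 242], 0.45)]
side lid_edge [([235, 104, 271, 160], 0.96), ([225, 100, 311, 210], 0.66)]
side clamp_tip [([293, 144, 309, 177], 0.54)]
```

```bash
python3 - <<'E'
import cv2
for n,(l,t,r,b) in {'scene':(200,80,440,290),'side':(190,80,430,290)}.items():
    p=cv2.imread(f'pics/{n}0.png')
    cv2.imwrite(f'pics/{n}0c.png',cv2.resize(p[t:b,l:r],None,fx=2.8,fy=2.8,interpolation=cv2.INTER_CUBIC)[:600])
E
```

```text
(no output)
```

View pics/scene0c.png

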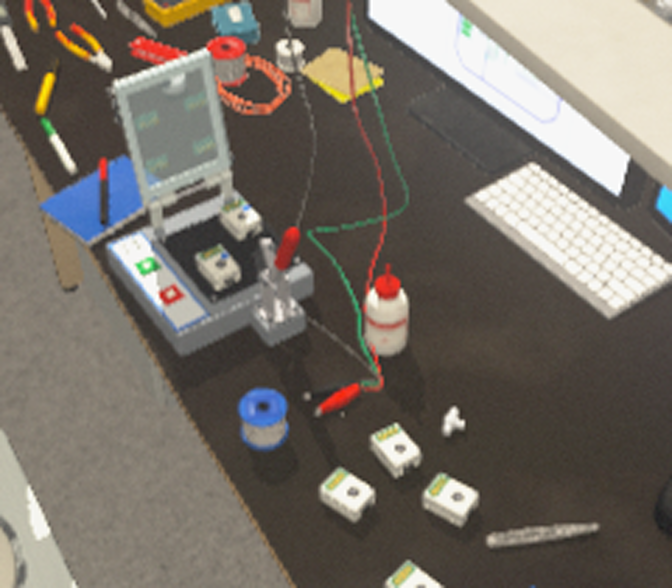

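View pics/side0c.png

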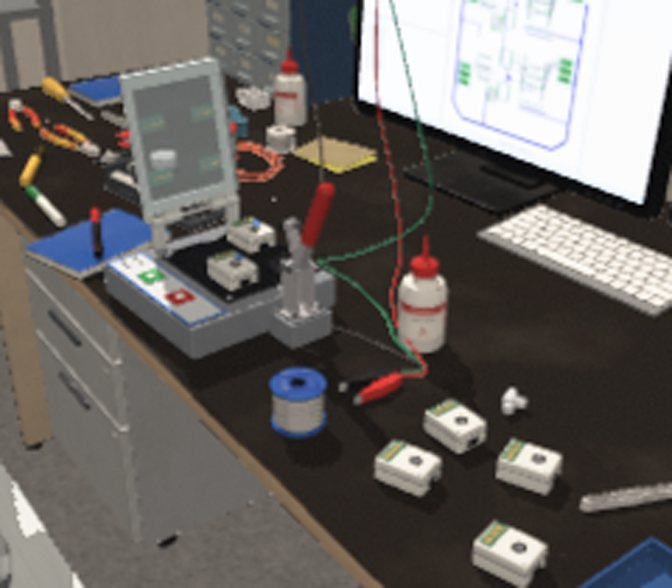

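```bash
python3 - <<'E'
from h import *
W={}
for n in('scene','side'):
    z=np.load(n+'0.npz');W[n]=cloud(n,z['d'])
def q(n,pts,o):
    for k,(x,y) in pts.items():
        u,v=int(round(o[0]+x/2.8)),int(round(o[1]+y/2.8))
        w=np.nanmedian(W[n][v-1:v+2,u-1:u+2].reshape(-1,3),0);print(n,k,(u,v),np.round(w,3))
q('scene',dict(m0=(397,447),m1=(350,492),m2=(452,497),m3=(415,580),f0=(222,267),f1=(242,215),green=(148,265),red=(170,294),bottle=(387,310),spool=(264,405),clampb=(278,315),handtop=(292,235),lidTL=(117,90),lidTR=(208,60),bench=(450,380)),(200,80))
q('side',dict(m0=(457,424),m1=(408,463),m2=(531,460),m3=(512,548),f0=(233,265),f1=(252,232),green=(150,276),red=(179,297),spool=(298,385),lidTL=(125,80),lidTR=(218,62),hand=(325,190),tray=(640,570)),(190,80))
# top-down map of heights
for n in W:
    w=W[n].reshape(-1,3);m=(w[:,0]>.2)&(w[:,0]<.85)&(abs(w[:,1])<.75)
    w=w[m];print(n,len(w),np.percentile(w[:,2],[1,10,50,90,99]))
# blobs of module height (rows) from both
    import scipy.ndimage as nd
    z=W[n][...,2]; mm=(z>.015)&(z<.04)&(W[n][...,1]<.1)&(W[n][...,0]>.2)&(W[n][...,0]<.8)
    L,k=nd.label(mm)
    for i in range(1,k+1):
        s=L==i
        if s.sum()>15: print(n,i,s.sum(),np.round(W[n][s].mean(0),3),np.round(W[n][s].min(0),3),np.round(W[n][s].max(0),3))
E
```

```text
scene m0 (342, 240) [ 0.515 -0.109  0.026]
scene m1 (325, 256) [ 0.441 -0.133  0.024]
scene m2 (361, 258) [ 0.53  -0.194  0.025]
scene m3 (348, 287) [ 0.444 -0.257  0.024]
scene f0 (279, 175) [0.454 0.202 0.074]
scene f1 (286, 157) [0.515 0.273 0.074]
scene green (253, 175) [0.384 0.272 0.05 ]
scene red (261, 185) [0.388 0.212 0.051]
scene bottle (338, 191) [0.588 0.038 0.073]
scene spool (294, 225) [0.408 0.004 0.044]
scene clampb (299, 192) [0.491 0.127 0.039]
scene handtop (304, 164) [0.495 0.088 0.196]
scene lidTL (242, 112) [0.414 0.369 0.241]
scene lidTR (274, 101) [0.534 0.376 0.241]
scene bench (361, 216) [ 0.632 -0.04   0.002]
side m0 (353, 231) [ 0.514 -0.115  0.022]
side m1 (336, 245) [ 0.44  -0.137  0.023]
side m2 (380, 244) [ 0.534 -0.195  0.022]
side m3 (373, 276) [ 0.44  -0.272  0.023]
side f0 (273, 175) [0.452 0.203 0.07 ]
side f1 (280, 163) [0.514 0.265 0.069]
side green (244, 179) [0.385 0.269 0.046]
side red (254, 186) [0.389 0.208 0.047]
side spool (296, 218) [ 0.404 -0.007  0.044]
side lidTL (235, 109) [0.417 0.362 0.241]
side lidTR (268, 102) [0.54  0.375 0.239]
[... 1932 characters left out ...]
78  0.019] [ 0.356 -0.428  0.015] [ 0.552 -0.324  0.024]
side 19 360 [ 0.624 -0.539  0.027] [ 0.61  -0.559  0.015] [ 0.691 -0.501  0.04 ]
side 37 392 [ 0.633 -0.605  0.028] [ 0.619 -0.626  0.015] [ 0.7   -0.569  0.04 ]
side 62 24 [ 0.542 -0.561  0.028] [ 0.53  -0.562  0.016] [ 0.553 -0.561  0.039]
side 84 282 [ 0.407 -0.544  0.026] [ 0.401 -0.569  0.015] [ 0.415 -0.523  0.039]
side 87 96 [ 0.438 -0.567  0.029] [ 0.412 -0.569  0.015] [ 0.479 -0.564  0.04 ]
side 108 43 [ 0.444 -0.582  0.017] [ 0.416 -0.583  0.015] [ 0.47 -0.58  0.02]
side 121 112 [ 0.419 -0.597  0.03 ] [ 0.413 -0.611  0.015] [ 0.441 -0.586  0.04 ]
side 125 16 [ 0.521 -0.648  0.016] [ 0.51  -0.648  0.015] [ 0.534 -0.647  0.017]
```

Request:
{"fn": "arm_command", "kwargs": {
  "xyz": [
    [0, 0, -60],
    [0, 0, -100],
    [-50, -30, -100],
    [-100, -60, -100],
    [-150, -90, -100],
    [-200, -120, -100],
    [-250, -150, -100],
    [-300, -180, -100],
    [-347, -207, -100],
    [-347, -207, -100],
    [-347, -207, -100],
    [-347, -207, -100]
  ],
  "yaw": [0, 0, 0.15, 0.3, 0.45, 0.6, 0.75, 0.9, 1.05, 1.12, 1.12, 1.12],
  "gripper": [1, 1, 1, 1, 1, 1, 1, 1, 1, 1, 1, 1],
  "force": 25
}}

```text
time: 2.6
eef_pos: [0.4703, 0.2316, 0.3228]
tool_rot: [0.685, 0.729, 0.0, 0.0]
force: [0.0, -0.2, 0.6]
opening: 1.004
gripper_force: 0.0
```

```bash
python3 - <<'E'
from h import *
import scipy.ndimage as nd
s=read_state();print({k:np.round(s[k],3) for k in('time','eef_pos','tool_rot','qpos','opening')})
p,d=snap('wrist','w1.png');np.savez('w1.npz',p=p,d=d,pos=s['eef_pos'],rot=s['tool_rot'])
W=cloud('wrist',d,s)
for t in('finished0_mid','start_key','stop_key','clamp_tip','lid_edge','lid'):
    for r in find_in('wrist',t)[:3]:
        l,t_,rr,b=[int(round(x)) for x in r['bbox']]
        print(t,(l,t_,rr,b),round(r['p'],2),np.round(np.nanmedian(W[(t_+b)//2-2:(t_+b)//2+3,(l+rr)//2-2:(l+rr)//2+3].reshape(-1,3),0),4))
E
```

```text
{'time': np.float64(2.6), 'eef_pos': array([0.47 , 0.232, 0.323]), 'tool_rot': array([0.685, 0.729, 0.   , 0.   ]), 'qpos': array([ 0.393, -0.068,  1.212,  0.   ,  1.998,  0.33 ]), 'opening': np.float64(1.004)}
finished0_mid (294, 155, 323, 197) 0.73 [0.4569 0.2167 0.071 ]
finished0_mid (272, 354, 303, 387) 0.54 [ 0.439  -0.1126  0.0244]
finished0_mid (230, 2, 443, 334) 0.33 [0.492  0.2247 0.0479]
start_key (246, 113, 266, 134) 0.91 [0.3879 0.2755 0.0484]
stop_key (247, 163, 266, 184) 0.93 [0.3889 0.2118 0.0484]
stop_key (230, 0, 442, 336) 0.53 [0.492  0.2247 0.0479]
clamp_tip (329, 252, 346, 338) 0.81 [0.4729 0.2596 0.4157]
clamp_tip (229, 0, 440, 332) 0.68 [0.4892 0.2273 0.0483]
lid_edge (247, 0, 442, 73) 0.73 [0.4828 0.3581 0.1765]
lid_edge (246, 113, 267, 134) 0.19 [0.3879 0.2755 0.0484]
lid (245, 0, 442, 71) 0.91 [0.4817 0.3583 0.1797]
```

View pics/w1.png

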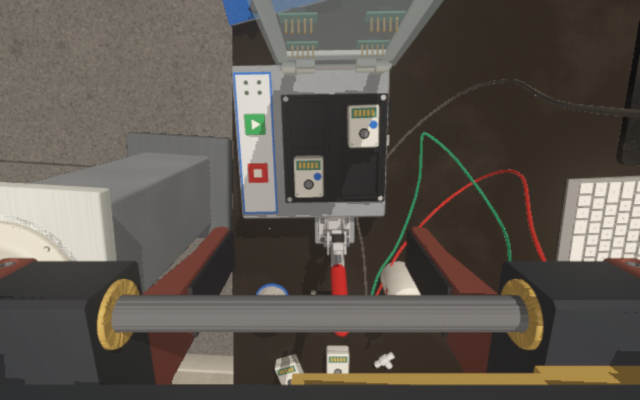

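```bash
cat >> h.py <<'E'
import scipy.ndimage as nd
def load(f):
    z=np.load(f);return z['p'],z['d'],dict(eef_pos=z['pos'],tool_rot=z['rot'])
def tops(W,zlo,zhi,box,nmin=60):
    """rectangles of flat tops: centre, sizes, long-axis angle (deg, 45..135)"""
    m=(W[...,2]>zlo)&(W[...,2]<zhi)&(W[...,0]>box[0])&(W[...,0]<box[1])&(W[...,1]>box[2])&(W[...,1]<box[3])
    L,k=nd.label(m);out=[]
    for i in range(1,k+1):
        s=L==i
        if s.sum()<nmin: continue
        q=(W[s][:,:2]*1000).astype(np.float32);(c,sz,a)=cv2.minAreaRect(q)
        if sz[0]>sz[1]: a-=90; sz=sz[::-1]
        # long axis = a+90
        long=(a+90)%180
        out.append((np.round(c,1),np.round(sz,1),round(long,1),round(float(np.median(W[s][:,2]))*1000,1),int(s.sum()),s))
    return out
def col(W,p,s,long):
    """yellow-ness centroid of gold contacts minus centre, along long axis"""
    hsv=cv2.cvtColor(p,cv2.COLOR_RGB2HSV);g=s&(hsv[...,0]>15)&(hsv[...,0]<45)&(hsv[...,1]>70)
    if g.sum()<3:return None
    v=np.array([np.cos(np.radians(long)),np.sin(np.radians(long))])
    return round(float((W[g][:,:2].mean(0)-W[s][:,:2].mean(0))@v)*1000,1),int(g.sum())
E
python3 - <<'E'
from h import *
p,d,s=load('w1.npz');W=cloud('wrist',d,s)
for r in tops(W,.063,.08,(.42,.58,.15,.32)): print(*r[:5],col(W,p,r[5],r[2]))
for r in tops(W,.018,.032,(.3,.65,-.2,0)): print('m',*r[:5],col(W,p,r[5],r[2]))
hsv=cv2.cvtColor(p,cv2.COLOR_RGB2HSV)
for nm,m in dict(green=(abs(hsv[...,0].astype(int)-68)<22)&(hsv[...,1]>120),red=((hsv[...,0]<8)|(hsv[...,0]>172))&(hsv[...,1]>120)).items():
    q=m&(abs(W[...,2]-.048)<.008)&(W[...,0]<.42)&(W[...,1]>.15)
    (c,sz,a)=cv2.minAreaRect((W[q][:,:2]*1000).astype(np.float32));print(nm,np.round(c,1),np.round(sz,1),round(a,1),np.median(W[q][:,2]))
for u,v in[(286,98),(382,98),(289,199),(377,198),(335,235),(335,222),(338,260),(340,285),(335,215),(285,68),(388,67)]:
    print((u,v),np.round(W[v,u],4))
g=W[140:170,335:345].reshape(-1,3);print('floor',np.median(g,0))
E
```

```text
[519.3 281. ] [35.7 50.3] 95.4 71.2 1275 (15.2, 129)
[456.8 215.1] [35.  49.2] 93.6 71.3 1140 (14.5, 118)
m [519.5 -95.2] [34.  36.7] 93.8 23.4 444 (6.0, 58)
m [ 440.4 -121. ] [35.1 36.2] 111.4 23.5 351 (3.3, 59)
green [385.9 274. ] [22.9 22.2] 3.6 0.048225639908466233
red [390.9 212.1] [24.5 24.4] 4.3 0.0482217240394372
(286, 98) [0.4243 0.3078 0.0488]
(382, 98) [0.5415 0.315  0.0509]
(289, 199) [0.4329 0.1793 0.0475]
(377, 198) [0.5491 0.1882 0.0484]
(335, 235) [0.4915 0.1645 0.1309]
(335, 222) [0.497  0.1471 0.0362]
(338, 260) [0.4965 0.1381 0.1381]
(340, 285) [0.4995 0.1161 0.1533]
(335, 215) [0.4956 0.1603 0.0455]
(285, 68) [0.4254 0.339  0.084 ]
(388, 67) [0.539  0.3472 0.0827]
floor [nan nan nan]
```

Request:
{"fn": "arm_command", "kwargs": {
  "xyz": [
    [-16, -15, 60],
    [-16, -15, 120],
    [-16, -15, 180],
    [-16, -15, 220],
    [-16, -15, 245],
    [-16, -15, 266],
    [-16, -15, 266],
    [-16, -15, 266],
    [-16, -15, 266],
    [-16, -15, 266],
    [-16, -15, 266],
    [-16, -15, 230]
  ],
  "yaw": [0, 0, 0, 0, 0, 0, 0, 0, 0, 0, 0, 0],
  "gripper": [0.2, 0.2, 0.2, 0.2, 0.2, 0.2, 0.2, -0.5, -0.5, -0.5, -0.5, -0.5],
  "force": 25
}}

```text
time: 4.45
eef_pos: [0.4547, 0.2136, 0.0898]
tool_rot: [0.686, 0.728, -0.003, -0.001]
force: [1.4, -0.5, -0.8]
opening: 0.405
gripper_force: 25.0
```

```bash
cat >> h.py <<'E'
def to(x,y,z,ang=None,s=None):
    """tool shift (mm) and yaw to world TCP target; ang = world direction (deg) of tool x"""
    from scipy.spatial.transform import Rotation as R
    s=s or read_state();M=R.from_quat(s['tool_rot']).as_matrix()
    a=np.degrees(np.arctan2(M[1,0],M[0,0]));dl=M.T@(np.array([x,y,z])-1000*np.array(s['eef_pos']))
    print('now',np.round(1000*np.array(s['eef_pos']),1),'ang',round(a,1),'op',round(float(s['opening'])*88,1),'gf',round(float(s['gripper_force']),1),'t',s['time'],'-> shift',np.round(dl,1),'yaw',None if ang is None else round(-np.radians((ang-a+180)%360-180),3))
E
python3 - <<'E'
from h import *
to(456,215,280); to(452,-180,280,93)
p,d=snap('scene','scene1.png');W=cloud('scene',d)
for r in tops(W,.012,.03,(.3,.62,-.45,0)): print(*r[:5],col(W,p,r[5],r[2]))
E
```

```text
now [454.7 213.6  89.8] ang 93.4 op 35.6 gf 25.0 t 4.45 -> shift [   0.9    0.3 -190.2] yaw None
now [454.7 213.6  89.8] ang 93.4 op 35.6 gf 25.0 t 4.45 -> shift [-393.1  -27.4 -189.2] yaw 0.008
[ 517.3 -100.3] [37.  51.7] 97.3 23.4 183 (19.0, 18)
[ 441.1 -126.4] [38.1 50. ] 110.8 23.4 196 (18.4, 19)
[ 533.5 -186.4] [37.3 49.8] 115.9 23.5 202 (17.2, 19)
[ 441.7 -261.4] [36.  49.9] 109.2 23.6 232 (17.5, 23)
[ 454.3 -371.5] [ 93.8 191.8] 3.8 20.3 498 None
```

Request:
{"fn": "arm_command", "kwargs": {
  "xyz": [
    [0, 0, -60],
    [0, 0, -120],
    [0, 0, -175],
    [-50, -3, -190],
    [-110, -6, -190],
    [-170, -10, -190],
    [-230, -13, -190],
    [-290, -17, -190],
    [-350, -21, -190],
    [-410, -24, -190],
    [-470, -28, -190],
    [-528, -31, -190]
  ],
  "yaw": [0, 0, 0, 0, 0, 0, 0, 0, 0, 0, 0, 0],
  "gripper": [-0.5, -0.5, -0.5, -0.5, -0.5, -0.5, -0.5, -0.5, -0.5, -0.5, -0.5, -0.5]
}}

```text
time: 6.0
eef_pos: [0.4569, -0.3167, 0.2826]
tool_rot: [0.686, 0.728, 0.0, 0.0]
force: [1.3, -0.0, 0.1]
opening: 0.404
gripper_force: 25.0
```

Request:
{"fn": "arm_command", "kwargs": {
  "xyz": [
    [0, 0, 0],
    [0, 0, 0]
  ],
  "yaw": [0, 0],
  "gripper": [-0.5, -0.5]
}}

```text
time: 6.25
eef_pos: [0.4573, -0.3143, 0.2824]
tool_rot: [0.686, 0.728, 0.0, -0.0]
force: [0.7, 0.3, 0.3]
opening: 0.407
gripper_force: 25.0
```

```bash
python3 - <<'E'
from h import *
s=read_state();p,d=snap('wrist','w2.png');np.savez('w2.npz',p=p,d=d,pos=s['eef_pos'],rot=s['tool_rot'])
W=cloud('wrist',d,s);to(454,-372,280,93,s)
for r in tops(W,.012,.03,(.3,.62,-.5,0)): print(*r[:5],col(W,p,r[5],r[2]))
E
```

```text
now [ 457.3 -314.3  282.4] ang 93.4 op 35.8 gf 25.0 t 6.25 -> shift [-57.4  -6.7   2.3] yaw 0.007
[ 447.2 -139.6] [28.  36.7] 19.8 22.9 780 None
[ 521.2 -127.1] [ 3.2 36.7] 3.1 19.0 142 None
[ 535.8 -189.6] [36.4 50.4] 116.5 23.0 1465 (15.9, 119)
[ 443.5 -264.3] [35.9 50.6] 107.7 23.1 1232 (15.5, 100)
[ 455.2 -374.7] [ 92.6 190.4] 3.9 21.0 1312 None
```

View pics/w2.png

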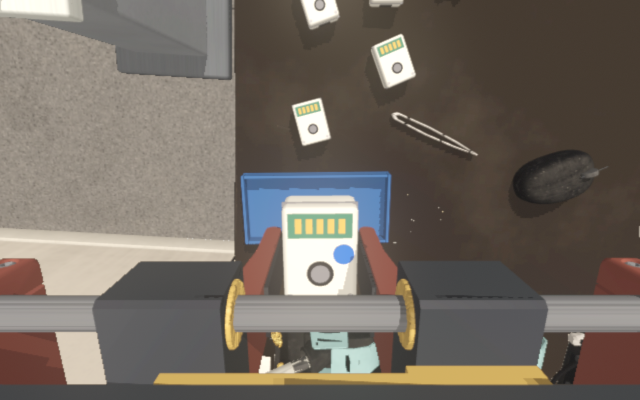

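Request:
{"fn": "arm_command", "kwargs": {
  "xyz": [
    [-30, -25, 0],
    [-61, -51, 30],
    [-61, -51, 90],
    [-61, -51, 150],
    [-61, -51, 200],
    [-61, -51, 240],
    [-61, -51, 258],
    [-61, -51, 268],
    [-61, -51, 268],
    [-61, -51, 268],
    [-61, -51, 268],
    [-61, -51, 268]
  ],
  "yaw": [0, 0, 0, 0, 0, 0, 0, 0, 0, 0, 0, 0],
  "gripper": [-0.5, -0.5, -0.5, -0.5, -0.5, -0.5, -0.5, -0.5, -0.5, 0.2, 0.2, 0.2]
}}

```text
time: 7.8
eef_pos: [0.4103, -0.3789, 0.0154]
tool_rot: [0.686, 0.728, -0.0, 0.001]
force: [0.8, 0.7, -0.0]
opening: 0.6
gripper_force: 0.0
```

Request:
{"fn": "arm_command", "kwargs": {
  "xyz": [
    [0, 0, -30],
    [0, 0, -80],
    [0, 0, -140],
    [0, 0, -190],
    [30, 10, -235],
    [85, 20, -250],
    [85, 20, -250],
    [85, 20, -250]
  ],
  "yaw": [0, 0, 0, 0, 0, 0, 0, 0],
  "gripper": [0.2, 0.2, 0.2, 0.2, 0.2, 0.2, 0.2, 0.2]
}}

```text
time: 8.8
eef_pos: [0.4248, -0.2927, 0.2644]
tool_rot: [0.685, 0.728, -0.0, 0.0]
force: [0.6, 0.1, -0.9]
opening: 0.605
gripper_force: 0.0
```

```bash
python3 - <<'E'
from h import *
s=read_state();p,d=snap('wrist','w3.png');np.savez('w3.npz',p=p,d=d,pos=s['eef_pos'],rot=s['tool_rot'])
W=cloud('wrist',d,s)
for r in tops(W,.012,.032,(.3,.62,-.5,0)): print(*r[:5],col(W,p,r[5],r[2]))
to(519,281,290,94.2,s);to(442,-264,100,107.7,s)
E
```

```text
[ 443.1 -129.3] [36.3 50.1] 111.9 23.0 1483 (19.2, 72)
[ 520.1 -118.1] [21.7 36.2] 2.2 22.9 801 None
[ 535.6 -189.4] [36.2 50.1] 115.9 23.1 1549 (15.2, 110)
[ 443.4 -264.1] [36.2 50.3] 107.7 23.2 1297 (14.9, 98)
[ 455.6 -374.6] [ 92.5 190.6] 4.3 20.7 1801 None
[ 410.2 -377.5] [35.1 48.9] 93.4 27.2 1130 (12.6, 79)
now [ 424.8 -292.7  264.4] ang 93.5 op 53.2 gf 0.0 t 8.8 -> shift [567.  128.6 -25.9] yaw -0.013
now [ 424.8 -292.7  264.4] ang 93.5 op 53.2 gf 0.0 t 8.8 -> shift [ 27.7  18.9 164.4] yaw -0.249
```

Request:
{"fn": "arm_command", "kwargs": {
  "xyz": [
    [28, 20, 20],
    [28, 20, 80],
    [28, 20, 140],
    [28, 20, 200],
    [28, 20, 240],
    [28, 20, 255],
    [28, 20, 255],
    [28, 20, 255],
    [28, 20, 255],
    [28, 20, 255],
    [28, 20, 255],
    [28, 20, 225]
  ],
  "yaw": [-0.15, -0.248, -0.248, -0.248, -0.248, -0.248, -0.248, -0.248, -0.248, -0.248, -0.248, -0.248],
  "gripper": [0.2, 0.2, 0.2, 0.2, 0.2, 0.2, 0.2, -0.5, -0.5, -0.5, -0.5, -0.5]
}}

```text
time: 10.35
eef_pos: [0.4418, -0.2624, 0.038]
tool_rot: [0.59, 0.807, -0.0, -0.002]
force: [0.8, -0.2, -1.3]
opening: 0.405
gripper_force: 25.0
```

```bash
python3 - <<'E'
from h import *
s=read_state();to(451.3,276.4,280,94.2,s)
E
```

```text
now [ 441.8 -262.4   38. ] ang 107.7 op 35.6 gf 25.0 t 10.35 -> shift [ 511.4  171.7 -240.7] yaw 0.235
```

Request:
{"fn": "arm_command", "kwargs": {
  "xyz": [
    [0, 0, -60],
    [0, 0, -120],
    [0, 0, -180],
    [25, 8, -230],
    [80, 27, -241],
    [135, 45, -241],
    [190, 64, -241],
    [245, 82, -241],
    [300, 101, -241],
    [355, 119, -241],
    [410, 138, -241],
    [460, 154, -241]
  ],
  "yaw": [0, 0, 0, 0, 0.1, 0.2, 0.235, 0.235, 0.235, 0.235, 0.235, 0.235],
  "gripper": [-0.5, -0.5, -0.5, -0.5, -0.5, -0.5, -0.5, -0.5, -0.5, -0.5, -0.5, -0.5]
}}

```text
time: 11.85
eef_pos: [0.4499, 0.2238, 0.2808]
tool_rot: [0.681, 0.733, 0.0, 0.0]
force: [-0.4, -0.6, -0.7]
opening: 0.401
gripper_force: 25.0
```

```bash
python3 - <<'E'
from h import *
s=read_state();to(451.3,276.4,58,94.2,s)
p,d=snap('wrist','w4.png');W=cloud('wrist',d,s)
for r in tops(W,.063,.08,(.42,.58,.15,.34)): print(*r[:5],col(W,p,r[5],r[2]))
for r in tops(W,.1,.35,(.4,.5,.1,.3)): print('held',*r[:5])
E
```

```text
now [449.9 223.8 280.8] ang 94.2 op 35.3 gf 25.0 t 11.85 -> shift [ 52.3   5.1 222.8] yaw 0.0
[519.2 281.2] [35.8 50. ] 96.0 71.2 1602 (20.6, 92)
held [470.9 187.2] [ 54.1 144.7] 114.8 292.7 11580
held [431.8 216.5] [ 1.9 11.8] 94.2 345.0 180
held [496.2 101.9] [3.5 7.7] 5.7 183.9 66
held [469.1 218.8] [ 1.8 11.9] 92.8 344.8 178
```

Request:
{"fn": "arm_command", "kwargs": {
  "xyz": [
    [52, 5, 10],
    [52, 5, 70],
    [52, 5, 130],
    [52, 5, 170],
    [52, 5, 195],
    [52, 5, 210],
    [52, 5, 218],
    [52, 5, 223],
    [52, 5, 223],
    [52, 5, 223]
  ],
  "yaw": [0, 0, 0, 0, 0, 0, 0, 0, 0, 0],
  "gripper": [-0.5, -0.5, -0.5, -0.5, -0.5, -0.5, -0.5, -0.5, -0.5, -0.5]
}}

```text
time: 13.15
eef_pos: [0.4523, 0.2743, 0.0597]
tool_rot: [0.681, 0.732, 0.001, 0.0]
force: [-3.2, -0.6, 5.6]
opening: 0.408
gripper_force: 25.0
```

Request:
{"fn": "arm_command", "kwargs": {
  "xyz": [
    [0, 0, 0],
    [0, 0, 0],
    [0, 0, 0],
    [0, 0, -30],
    [0, 0, -80],
    [0, 0, -140],
    [0, 0, -200],
    [0, 0, -222],
    [-30, 30, -222],
    [-45, 60, -222],
    [-45, 65, -222],
    [-45, 65, -222]
  ],
  "yaw": [0, 0, 0, 0, 0, 0, 0, 0, 0, 0, 0, 0],
  "gripper": [0.14, 0.14, 0.14, 0.14, 0.14, 0.14, 0.14, 0.2, 0.2, 0.2, 0.2, 0.2]
}}

```text
time: 14.65
eef_pos: [0.5196, 0.2341, 0.2792]
tool_rot: [0.681, 0.732, -0.0, -0.0]
force: [0.0, 0.2, 0.1]
opening: 0.604
gripper_force: 0.0
```

```bash
python3 - <<'E'
from h import *
s=read_state();to(519.2,281.2,57,95,s)
p,d=snap('wrist','w5.png');np.savez('w5.npz',p=p,d=d,pos=s['eef_pos'],rot=s['tool_rot']);W=cloud('wrist',d,s)
for r in tops(W,.063,.09,(.42,.58,.15,.34)): print(*r[:5],col(W,p,r[5],r[2]))
E
```

```text
now [519.6 234.1 279.2] ang 94.2 op 53.1 gf 0.0 t 14.65 -> shift [ 47.    3.3 222.2] yaw -0.014
[439.2 337.9] [ 5.3 37.2] 4.2 81.6 239 None
[519.2 281.2] [35.7 50. ] 95.4 71.3 1560 (15.2, 141)
[452.4 274.6] [35.8 50.2] 94.1 71.1 1602 (15.2, 130)
[495.4 152.2] [ 5.2 31.5] 3.0 86.8 176 None
```

Request:
{"fn": "arm_command", "kwargs": {
  "xyz": [
    [47, 3, 30],
    [47, 3, 90],
    [47, 3, 150],
    [47, 3, 190],
    [47, 3, 212],
    [47, 3, 222],
    [47, 3, 222],
    [47, 3, 222],
    [47, 3, 222],
    [47, 3, 222],
    [47, 3, 222],
    [47, 3, 190]
  ],
  "yaw": [-0.014, -0.014, -0.014, -0.014, -0.014, -0.014, -0.014, -0.014, -0.014, -0.014, -0.014, -0.014],
  "gripper": [0.14, 0.14, 0.14, 0.14, 0.14, 0.14, 0.14, -0.5, -0.5, -0.5, -0.5, -0.5]
}}

```text
time: 16.2
eef_pos: [0.5177, 0.28, 0.0869]
tool_rot: [0.676, 0.737, -0.003, -0.001]
force: [-0.0, 0.4, -0.7]
opening: 0.405
gripper_force: 25.0
```

```bash
python3 - <<'E'
from h import *
s=read_state();to(500.5,-371.6,280,93.9,s)
E
```

```text
now [517.7 280.   86.9] ang 95.0 op 35.7 gf 25.0 t 16.2 -> shift [-648.1  -74.8 -191.3] yaw 0.019
```

Request:
{"fn": "arm_command", "kwargs": {
  "xyz": [
    [0, 0, -60],
    [0, 0, -120],
    [0, 0, -180],
    [-50, -6, -191],
    [-110, -13, -191],
    [-170, -20, -191],
    [-230, -27, -191],
    [-290, -33, -191],
    [-350, -40, -191],
    [-410, -47, -191],
    [-470, -54, -191],
    [-530, -61, -191]
  ],
  "yaw": [0, 0, 0, 0, 0, 0, 0, 0, 0, 0.02, 0.02, 0.02],
  "gripper": [-0.5, -0.5, -0.5, -0.5, -0.5, -0.5, -0.5, -0.5, -0.5, -0.5, -0.5, -0.5]
}}

```text
time: 17.7
eef_pos: [0.5041, -0.2544, 0.2804]
tool_rot: [0.683, 0.73, 0.0, -0.0]
force: [0.7, -0.4, -0.0]
opening: 0.404
gripper_force: 25.0
```

Request:
{"fn": "arm_command", "kwargs": {
  "xyz": [
    [-50, -6, 0],
    [-50, -6, 0]
  ],
  "yaw": [0, 0],
  "gripper": [-0.5, -0.5]
}}

```text
time: 17.95
eef_pos: [0.5009, -0.3059, 0.2789]
tool_rot: [0.685, 0.729, -0.001, -0.001]
force: [0.4, 0.6, -0.9]
opening: 0.404
gripper_force: 25.0
```

```bash
python3 - <<'E'
from h import *
s=read_state();to(500.5,-371.6,14,93.9,s)
p,d=snap('wrist','w6.png');W=cloud('wrist',d,s)
for r in tops(W,.012,.032,(.3,.62,-.5,0)): print(*r[:5],col(W,p,r[5],r[2]))
E
```

```text
now [ 500.9 -305.9  278.9] ang 93.6 op 35.5 gf 25.0 t 17.95 -> shift [-65.8  -3.8 264.8] yaw -0.006
[ 446.6 -137.4] [32.9 36.3] 20.1 22.9 946 None
[ 520.9 -125.2] [ 8.8 36.2] 2.1 22.3 310 None
[ 535.8 -189.6] [36.1 49.9] 115.9 23.2 1442 (16.4, 108)
[ 455.  -374.5] [ 92.3 189.4] 4.3 20.9 1300 None
[ 411.  -378.4] [36.1 50.5] 94.5 27.2 1153 (13.8, 77)
```

Request:
{"fn": "arm_command", "kwargs": {
  "xyz": [
    [-40, -2, 0],
    [-65, -4, 40],
    [-65, -4, 100],
    [-65, -4, 160],
    [-65, -4, 210],
    [-65, -4, 240],
    [-65, -4, 257],
    [-65, -4, 265],
    [-65, -4, 265],
    [-65, -4, 265],
    [-65, -4, 265],
    [-65, -4, 265]
  ],
  "yaw": [0, 0, 0, 0, 0, 0, 0, 0, 0, 0, 0, 0],
  "gripper": [-0.5, -0.5, -0.5, -0.5, -0.5, -0.5, -0.5, -0.5, -0.5, 0.2, 0.2, 0.2]
}}

```text
time: 19.5
eef_pos: [0.5025, -0.3681, 0.0163]
tool_rot: [0.683, 0.73, 0.0, 0.001]
force: [0.3, 0.6, -0.4]
opening: 0.603
gripper_force: 0.0
```

Request:
{"fn": "arm_command", "kwargs": {
  "xyz": [
    [0, 0, -30],
    [0, 0, -80],
    [0, 0, -140],
    [0, 0, -190],
    [40, 10, -235],
    [100, 20, -250],
    [130, 20, -250],
    [130, 20, -250],
    [130, 20, -250]
  ],
  "yaw": [0, 0, 0, 0, 0, 0, 0, 0, 0],
  "gripper": [0.2, 0.2, 0.2, 0.2, 0.2, 0.2, 0.2, 0.2, 0.2]
}}

```text
time: 20.62
eef_pos: [0.5135, -0.2374, 0.2654]
tool_rot: [0.683, 0.73, -0.0, 0.0]
force: [0.2, -0.2, 1.1]
opening: 0.598
gripper_force: 0.0
```

```bash
python3 - <<'E'
from h import *
s=read_state();p,d=snap('wrist','w7.png');W=cloud('wrist',d,s)
for r in tops(W,.012,.032,(.3,.62,-.5,0)): print(*r[:5],col(W,p,r[5],r[2]))
to(535.7,-189.5,9,115.9,s)
E
```

```text
[ 519.5 -103.7] [36.1 50.3] 92.9 23.1 1589 (16.3, 109)
[ 443.3 -129. ] [35.9 50.8] 111.8 23.1 1549 (16.3, 105)
[597.2 -97.3] [10.2 14.8] 48.0 13.4 98 None
[ 535.9 -189.4] [36.1 50.5] 116.2 23.2 1331 (14.8, 95)
[ 384.2 -339.2] [35.3 75. ] 35.5 20.6 395 None
[ 495.9 -370.3] [ 90.2 108.5] 3.8 20.2 772 None
[ 502.5 -367.4] [34.9 49.9] 93.9 27.2 1078 (11.8, 69)
[ 397.7 -359.1] [15.5 29.5] 49.3 26.7 202 (-2.6, 22)
now [ 513.5 -237.4  265.4] ang 93.8 op 52.6 gf 0.0 t 20.625 -> shift [ 46.4  25.4 256.4] yaw -0.385
```

Request:
{"fn": "arm_command", "kwargs": {
  "xyz": [
    [46, 25, 20],
    [46, 25, 80],
    [46, 25, 140],
    [46, 25, 200],
    [46, 25, 240],
    [46, 25, 256],
    [46, 25, 256],
    [46, 25, 256],
    [46, 25, 256],
    [46, 25, 256],
    [46, 25, 256],
    [46, 25, 226]
  ],
  "yaw": [-0.18, -0.36, -0.389, -0.389, -0.389, -0.389, -0.389, -0.389, -0.389, -0.389, -0.389, -0.389],
  "gripper": [0.2, 0.2, 0.2, 0.2, 0.2, 0.2, 0.2, -0.5, -0.5, -0.5, -0.5, -0.5]
}}

```text
time: 22.18
eef_pos: [0.534, -0.1885, 0.0379]
tool_rot: [0.529, 0.849, -0.0, -0.002]
force: [0.9, 0.3, -0.1]
opening: 0.405
gripper_force: 25.0
```

```bash
python3 - <<'E'
from h import *
s=read_state();to(520,280.8,280,94.2,s)
E
```

```text
now [ 534.  -188.5   37.9] ang 116.1 op 35.7 gf 25.0 t 22.175 -> shift [ 428.3  193.5 -241.2] yaw 0.383
```

Request:
{"fn": "arm_command", "kwargs": {
  "xyz": [
    [0, 0, -60],
    [0, 0, -120],
    [0, 0, -180],
    [20, 9, -230],
    [70, 32, -241],
    [120, 54, -241],
    [170, 77, -241],
    [220, 99, -241],
    [270, 122, -241],
    [320, 145, -241],
    [365, 165, -241],
    [385, 174, -241]
  ],
  "yaw": [0, 0, 0, 0, 0.1, 0.2, 0.3, 0.383, 0.383, 0.383, 0.383, 0.383],
  "gripper": [-0.5, -0.5, -0.5, -0.5, -0.5, -0.5, -0.5, -0.5, -0.5, -0.5, -0.5, -0.5]
}}

```text
time: 23.68
eef_pos: [0.5214, 0.2355, 0.2805]
tool_rot: [0.68, 0.733, -0.0, -0.0]
force: [-0.5, -1.2, -0.5]
opening: 0.407
gripper_force: 25.0
```

Request:
{"fn": "arm_command", "kwargs": {
  "xyz": [
    [0, 0, 0],
    [0, 0, 0]
  ],
  "yaw": [0, 0],
  "gripper": [-0.5, -0.5]
}}

```text
time: 23.92
eef_pos: [0.5224, 0.2318, 0.2808]
tool_rot: [0.681, 0.732, -0.0, 0.0]
force: [-0.0, -0.1, -1.2]
opening: 0.407
gripper_force: 25.0
```

```bash
python3 - <<'E'
from h import *
s=read_state();to(519.5,281.2,58,94.2,s)
E
```

```text
now [522.4 231.8 280.8] ang 94.1 op 35.8 gf 25.0 t 23.925 -> shift [ 49.7   0.6 222.8] yaw -0.002
```

Request:
{"fn": "arm_command", "kwargs": {
  "xyz": [
    [50, 1, 10],
    [50, 1, 70],
    [50, 1, 130],
    [50, 1, 170],
    [50, 1, 195],
    [50, 1, 210],
    [50, 1, 218],
    [50, 1, 223],
    [50, 1, 223],
    [50, 1, 223]
  ],
  "yaw": [0, 0, 0, 0, 0, 0, 0, 0, 0, 0],
  "gripper": [-0.5, -0.5, -0.5, -0.5, -0.5, -0.5, -0.5, -0.5, -0.5, -0.5]
}}

```text
time: 25.18
eef_pos: [0.5204, 0.283, 0.0599]
tool_rot: [0.681, 0.732, 0.001, 0.001]
force: [-2.1, -2.0, 6.2]
opening: 0.401
gripper_force: 25.0
```

Request:
{"fn": "arm_command", "kwargs": {
  "xyz": [
    [0, 0, 0],
    [0, 0, 0],
    [0, 0, 0],
    [0, 0, -30],
    [0, 0, -80],
    [0, 0, -140],
    [0, 0, -200],
    [-40, 0, -222],
    [-60, -20, -222],
    [-60, -20, -222],
    [-60, -20, -222]
  ],
  "yaw": [0, 0, 0, 0, 0, 0, 0, 0, 0, 0, 0],
  "gripper": [0.14, 0.14, 0.14, 0.14, 0.14, 0.14, 0.14, 0.2, 0.2, 0.2, 0.2]
}}

```text
time: 26.55
eef_pos: [0.504, 0.2222, 0.2791]
tool_rot: [0.681, 0.733, -0.0, -0.0]
force: [-0.3, 0.5, 0.1]
opening: 0.602
gripper_force: 0.0
```

```bash
python3 - <<'E'
from h import *
s=read_state();to(519.5,-75,265,92.9,s)
p,d=snap('wrist','w8.png');W=cloud('wrist',d,s)
for r in tops(W,.063,.09,(.42,.58,.15,.34)): print(*r[:5],col(W,p,r[5],r[2]))
E
```

```text
now [504.  222.2 279.1] ang 94.2 op 53.0 gf 0.0 t 26.55 -> shift [-297.5   -6.3   14.1] yaw 0.023
[439.2 337.9] [ 5.8 37.1] 4.4 81.5 251 None
[520.  283.6] [36.  49.1] 94.3 71.2 1598 (15.3, 160)
[452.2 274.6] [36.  49.4] 93.5 71.2 1621 (15.4, 151)
[495.  152.9] [ 5.4 31.3] 1.0 86.5 166 None
```

Request:
{"fn": "arm_command", "kwargs": {
  "xyz": [
    [-55, -1, 0],
    [-110, -2, 0],
    [-165, -3, 0],
    [-220, -5, 5],
    [-270, -6, 14],
    [-282, -6, 14],
    [-282, -6, 14],
    [-282, -6, 14]
  ],
  "yaw": [0, 0, 0, 0, 0.023, 0.023, 0.023, 0.023],
  "gripper": [0.2, 0.2, 0.2, 0.2, 0.2, 0.2, 0.2, 0.2]
}}

```text
time: 27.6
eef_pos: [0.5188, -0.0585, 0.2659]
tool_rot: [0.688, 0.725, 0.0, -0.0]
force: [-0.1, -0.1, 0.2]
opening: 0.603
gripper_force: 0.0
```

```bash
python3 - <<'E'
from h import *
s=read_state();p,d=snap('wrist','w9.png');W=cloud('wrist',d,s)
for r in tops(W,.012,.032,(.3,.62,-.3,.1)): print(*r[:5],col(W,p,r[5],r[2]))
to(519.5,-103.7,9,92.9,s)
E
```

```text
[562.6  22.7] [43.4 84.5] 44.8 14.8 637 (-16.7, 3)
[428.    3.8] [ 9.3 37.6] 98.0 19.0 82 None
[ 519.  -102.8] [35.2 49. ] 93.2 23.2 1143 (14.0, 96)
[596.9 -96.2] [10.1 12.8] 32.0 13.7 67 None
[ 443.2 -128.1] [35.9 49.8] 111.7 23.1 977 (10.5, 98)
now [518.8 -58.5 265.9] ang 93.0 op 53.1 gf 0.0 t 27.6 -> shift [-45.3  -1.8 256.9] yaw 0.001
```

Request:
{"fn": "arm_command", "kwargs": {
  "xyz": [
    [-45, -2, 20],
    [-45, -2, 80],
    [-45, -2, 140],
    [-45, -2, 200],
    [-45, -2, 240],
    [-45, -2, 257],
    [-45, -2, 257],
    [-45, -2, 257],
    [-45, -2, 257],
    [-45, -2, 257],
    [-45, -2, 257],
    [-45, -2, 227]
  ],
  "yaw": [0, 0, 0, 0, 0, 0, 0, 0, 0, 0, 0, 0],
  "gripper": [0.2, 0.2, 0.2, 0.2, 0.2, 0.2, 0.2, -0.5, -0.5, -0.5, -0.5, -0.5]
}}

```text
time: 29.15
eef_pos: [0.5172, -0.1047, 0.037]
tool_rot: [0.689, 0.725, -0.001, -0.002]
force: [-0.3, -0.1, 0.0]
opening: 0.405
gripper_force: 25.0
```

```bash
python3 - <<'E'
from h import *
s=read_state();to(523.7,218.6,300,94.2,s)
E
```

```text
now [ 517.2 -104.7   37. ] ang 92.9 op 35.6 gf 25.0 t 29.15 -> shift [ 322.9   21.5 -262.6] yaw -0.023
```

Request:
{"fn": "arm_command", "kwargs": {
  "xyz": [
    [0, 0, -60],
    [0, 0, -120],
    [0, 0, -180],
    [0, 0, -240],
    [30, 2, -262],
    [85, 6, -262],
    [140, 9, -262],
    [195, 13, -262],
    [250, 17, -262],
    [300, 21, -262],
    [321, 22, -262],
    [321, 22, -262]
  ],
  "yaw": [0, 0, 0, 0, 0, 0, -0.023, -0.023, -0.023, -0.023, -0.023, -0.023],
  "gripper": [-0.5, -0.5, -0.5, -0.5, -0.5, -0.5, -0.5, -0.5, -0.5, -0.5, -0.5, -0.5]
}}

```text
time: 30.65
eef_pos: [0.5245, 0.2172, 0.3004]
tool_rot: [0.68, 0.733, -0.0, 0.0]
force: [0.7, -0.7, -0.8]
opening: 0.407
gripper_force: 25.0
```

```bash
python3 - <<'E'
from h import *
s=read_state();to(523.5,219.6,58,94.2,s)
E
```

```text
now [524.5 217.2 300.4] ang 94.3 op 35.8 gf 25.0 t 30.65 -> shift [  2.6  -0.7 242.4] yaw 0.001
```

Request:
{"fn": "arm_command", "kwargs": {
  "xyz": [
    [2, 0, 50],
    [2, 0, 110],
    [2, 0, 160],
    [2, 0, 195],
    [2, 0, 217],
    [2, 0, 230],
    [2, 0, 238],
    [2, 0, 242],
    [2, 0, 242],
    [2, 0, 242]
  ],
  "yaw": [0, 0, 0, 0, 0, 0, 0, 0, 0, 0],
  "gripper": [-0.5, -0.5, -0.5, -0.5, -0.5, -0.5, -0.5, -0.5, -0.5, -0.5]
}}

```text
time: 31.9
eef_pos: [0.5249, 0.2189, 0.0594]
tool_rot: [0.681, 0.732, 0.001, 0.0]
force: [0.1, -0.5, 0.1]
opening: 0.407
gripper_force: 25.0
```

Request:
{"fn": "arm_command", "kwargs": {
  "xyz": [
    [0, 0, 0],
    [0, 0, 0],
    [0, 0, 0],
    [0, 0, -30],
    [0, 0, -80],
    [0, 0, -140],
    [0, 0, -200],
    [0, -40, -240],
    [0, -65, -240],
    [0, -65, -240],
    [0, -65, -240]
  ],
  "yaw": [0, 0, 0, 0, 0, 0, 0, 0, 0, 0, 0],
  "gripper": [0.14, 0.14, 0.14, 0.14, 0.14, 0.14, 0.14, 0.2, 0.2, 0.2, 0.2]
}}

```text
time: 33.28
eef_pos: [0.4601, 0.2139, 0.2978]
tool_rot: [0.681, 0.732, -0.0, -0.0]
force: [0.2, 0.1, -0.7]
opening: 0.597
gripper_force: 0.0
```

```bash
python3 - <<'E'
from h import *
s=read_state();to(443,-85,265,111.7,s)
p,d=snap('wrist','w10.png');W=cloud('wrist',d,s)
for r in tops(W,.063,.09,(.42,.58,.15,.34)): print(*r[:5],col(W,p,r[5],r[2]))
E
```

```text
now [460.1 213.9 297.8] ang 94.2 op 52.6 gf 0.0 t 33.275 -> shift [-296.9  -38.8   32.9] yaw -0.306
[438.8 337. ] [ 5.8 37.5] 0.0 81.5 232 None
[520.  283.6] [36.1 48.7] 94.0 71.2 1496 (15.5, 155)
[452.2 274.2] [35.4 50. ] 92.9 71.2 1462 (15.7, 144)
[524.3 221.4] [35.7 48.8] 95.0 71.2 1324 (14.3, 136)
[495.5 152.3] [ 5.7 31.3] 2.7 86.7 142 None
```

Three seated; now the last one, re-measured on approach.

Request:
{"fn": "arm_command", "kwargs": {
  "xyz": [
    [-55, -7, 0],
    [-110, -14, 0],
    [-165, -21, 0],
    [-220, -28, 10],
    [-270, -36, 30],
    [-285, -38, 33],
    [-285, -38, 33],
    [-285, -38, 33]
  ],
  "yaw": [0, 0, -0.1, -0.2, -0.3, -0.306, -0.306, -0.306],
  "gripper": [0.2, 0.2, 0.2, 0.2, 0.2, 0.2, 0.2, 0.2]
}}

```text
time: 34.33
eef_pos: [0.4429, -0.0727, 0.2655]
tool_rot: [0.561, 0.828, 0.0, -0.0]
force: [-1.2, -0.3, -0.0]
opening: 0.6
gripper_force: 0.0
```

```bash
python3 - <<'E'
from h import *
s=read_state();p,d=snap('wrist','w11.png');W=cloud('wrist',d,s)
for r in tops(W,.012,.032,(.3,.62,-.3,.1)): print(*r[:5],col(W,p,r[5],r[2]))
to(443.2,-128.5,9,111.7,s)
E
```

```text
[572.6  25.2] [ 43.8 102. ] 50.1 15.4 775 (-24.8, 10)
[ 442.5 -128.6] [34.9 50.2] 111.6 23.2 1142 (14.0, 114)
[597.4 -96.7] [10.1 14.4] 38.6 13.5 71 None
now [442.9 -72.7 265.5] ang 111.7 op 52.8 gf 0.0 t 34.325 -> shift [-52.1 -20.3 256.4] yaw 0.0
```

Request:
{"fn": "arm_command", "kwargs": {
  "xyz": [
    [-52, -20, 20],
    [-52, -20, 80],
    [-52, -20, 140],
    [-52, -20, 200],
    [-52, -20, 240],
    [-52, -20, 256],
    [-52, -20, 256],
    [-52, -20, 256],
    [-52, -20, 256],
    [-52, -20, 256],
    [-52, -20, 256],
    [-52, -20, 226]
  ],
  "yaw": [0, 0, 0, 0, 0, 0, 0, 0, 0, 0, 0, 0],
  "gripper": [0.2, 0.2, 0.2, 0.2, 0.2, 0.2, 0.2, -0.5, -0.5, -0.5, -0.5, -0.5]
}}

```text
time: 35.88
eef_pos: [0.4418, -0.1283, 0.0382]
tool_rot: [0.561, 0.828, -0.001, -0.002]
force: [0.7, 0.1, -1.2]
opening: 0.403
gripper_force: 25.0
```

```bash
python3 - <<'E'
from h import *
s=read_state();to(456,213.5,300,94.2,s)
E
```

```text
now [ 441.8 -128.3   38.2] ang 111.7 op 35.5 gf 25.0 t 35.875 -> shift [ 313.1  138.8 -261.3] yaw 0.306
```

Request:
{"fn": "arm_command", "kwargs": {
  "xyz": [
    [0, 0, -60],
    [0, 0, -120],
    [0, 0, -180],
    [0, 0, -240],
    [40, 18, -261],
    [90, 40, -261],
    [140, 62, -261],
    [190, 84, -261],
    [240, 106, -261],
    [290, 129, -261],
    [311, 138, -261],
    [311, 138, -261]
  ],
  "yaw": [0, 0, 0, 0, 0.1, 0.2, 0.306, 0.306, 0.306, 0.306, 0.306, 0.306],
  "gripper": [-0.5, -0.5, -0.5, -0.5, -0.5, -0.5, -0.5, -0.5, -0.5, -0.5, -0.5, -0.5]
}}

```text
time: 37.38
eef_pos: [0.4561, 0.2125, 0.3003]
tool_rot: [0.68, 0.733, -0.0, -0.0]
force: [0.3, -0.2, -1.3]
opening: 0.407
gripper_force: 25.0
```

```bash
python3 - <<'E'
from h import *
s=read_state();to(456.2,214.8,58,94.2,s)
E
```

```text
now [456.1 212.5 300.3] ang 94.3 op 35.8 gf 25.0 t 37.375 -> shift [  2.3   0.5 242.3] yaw 0.002
```

Request:
{"fn": "arm_command", "kwargs": {
  "xyz": [
    [2, 0, 50],
    [2, 0, 110],
    [2, 0, 160],
    [2, 0, 195],
    [2, 0, 217],
    [2, 0, 230],
    [2, 0, 238],
    [2, 0, 242],
    [2, 0, 242],
    [2, 0, 242]
  ],
  "yaw": [0, 0, 0, 0, 0, 0, 0, 0, 0, 0],
  "gripper": [-0.5, -0.5, -0.5, -0.5, -0.5, -0.5, -0.5, -0.5, -0.5, -0.5]
}}

```text
time: 38.62
eef_pos: [0.4569, 0.2134, 0.0597]
tool_rot: [0.681, 0.732, 0.001, 0.0]
force: [0.1, -1.3, 2.8]
opening: 0.403
gripper_force: 25.0
```

Request:
{"fn": "arm_command", "kwargs": {
  "xyz": [
    [0, 0, 0],
    [0, 0, 0],
    [0, 0, 0],
    [0, 0, -30],
    [0, 0, -80],
    [0, 0, -140],
    [0, 0, -200],
    [0, 20, -260],
    [0, 20, -260],
    [0, 20, -260]
  ],
  "yaw": [0, 0, 0, 0, 0, 0, 0, 0, 0, 0],
  "gripper": [0.14, 0.14, 0.14, 0.14, 0.14, 0.14, 0.14, 0.14, 0.14, 0.14]
}}

```text
time: 39.88
eef_pos: [0.4762, 0.2147, 0.3179]
tool_rot: [0.681, 0.732, -0.0, -0.0]
force: [0.3, -0.7, -0.5]
opening: 0.571
gripper_force: 0.0
```

```bash
python3 - <<'E'
from h import *
s=read_state();to(487,400,350,94.2,s)
p,d=snap('wrist','w12.png');np.savez('w12.npz',p=p,d=d,pos=s['eef_pos'],rot=s['tool_rot']);W=cloud('wrist',d,s)
for r in tops(W,.063,.09,(.42,.58,.15,.34)): print(*r[:5],col(W,p,r[5],r[2]))
# lid profile in fixture coords (side camera and wrist), origin nest centre
ex=np.array([.9973,.0732]);ey=np.array([-.0732,.9973]);o=np.array([.4875,.248])
for n in('scene','side','wrist'):
    if n!='wrist': p,d=snap(n,n+'2.png');V=cloud(n,d)
    else: V=W
    w=V.reshape(-1,3);q=w[:,:2]-o;fx=q@ex;fy=q@ey
    m=(abs(fx)<.07)&(fy>.07)&(fy<.2)&(w[:,2]>.06)&(w[:,2]<.28)
    for z in np.arange(.07,.26,.02):
        k=m&(abs(w[:,2]-z)<.01)
        if k.sum()>3:print(n,'lid z%.3f'%z,k.sum(),'fy',np.round(np.percentile(fy[k],[5,50,95])*1000),'fx',np.round(np.percentile(fx[k],[2,98])*1000))
    m=(abs(fx)<.03)&(fy<-.06)&(fy>-.25)&(w[:,2]>.06)&(w[:,2]<.24)
    for z in np.arange(.07,.24,.02):
        k=m&(abs(w[:,2]-z)<.01)
        if k.sum()>3:print(n,'clamp z%.3f'%z,k.sum(),'fy',np.round(np.percentile(fy[k],[5,50,95])*1000),'fx',np.round(np.percentile(fx[k],[5,95])*1000))
E
```

```text
now [476.2 214.7 317.9] ang 94.2 op 50.2 gf 0.0 t 39.875 -> shift [184.   24.2 -32.2] yaw -0.0
[439.  337.2] [ 5.4 37.3] 0.6 81.6 203 None
[519.9 284.3] [35.9 48.7] 94.4 71.2 1349 (15.2, 143)
[452.  274.5] [35.3 49.5] 94.1 71.2 1337 (15.1, 136)
[524.4 220.9] [35.7 49.6] 94.8 71.2 1205 (14.5, 131)
[456.4 214.9] [35.2 49.1] 94.1 71.2 1191 (14.3, 125)
[495.  152.1] [ 5.9 30.4] 4.1 85.9 113 None
scene lid z0.070 49 fy [ 93.  96. 101.] fx [-62.  55.]
scene lid z0.090 155 fy [ 93. 100. 106.] fx [-64.  57.]
scene lid z0.110 171 fy [ 99. 103. 109.] fx [-64.  59.]
scene lid z0.130 175 fy [102. 106. 111.] fx [-65.  60.]
scene lid z0.150 181 fy [105. 109. 114.] fx [-65.  60.]
scene lid z0.170 185 fy [108. 113. 118.] fx [-65.  60.]
scene lid z0.190 199 fy [111. 116. 121.] fx [-65.  60.]
scene lid z0.210 167 fy [115. 119. 124.] fx [-65.  58.]
scene lid z0.230 169 fy [118. 122. 127.] fx [-66.  61.]
scene lid z0.250 148 fy [121. 127. 139.] fx [-65.  59.]
scene clamp z0.070 36 fy [-120. -111.  -95.] fx [-14.  12.]
scene clamp z0.090 44 fy [-120. -112.  -94.] fx [-16.  10.]
scene clamp z0.110 27 fy [
[... 1261 characters left out ...]
-60.  60.]
wrist lid z0.090 821 fy [92. 96. 97.] fx [-59.  59.]
wrist lid z0.110 917 fy [ 97.  99. 101.] fx [-61.  61.]
wrist lid z0.130 1096 fy [101. 102. 104.] fx [-61.  61.]
wrist lid z0.150 1323 fy [104. 106. 107.] fx [-61.  61.]
wrist lid z0.170 1654 fy [107. 109. 111.] fx [-61.  61.]
wrist lid z0.190 1705 fy [111. 112. 113.] fx [-61.  61.]
wrist clamp z0.070 24 fy [-96. -95. -95.] fx [-11.  12.]
wrist clamp z0.090 304 fy [-121. -105.  -94.] fx [-13.  16.]
wrist clamp z0.110 81 fy [-124. -118. -112.] fx [-7.  8.]
wrist clamp z0.130 489 fy [-127. -103.  -84.] fx [-6.  7.]
wrist clamp z0.150 260 fy [-138. -133. -128.] fx [-7.  8.]
wrist clamp z0.170 245 fy [-145. -141. -136.] fx [-6.  8.]
```

Request:
{"fn": "arm_command", "kwargs": {
  "xyz": [
    [50, 14, -10],
    [105, 14, -10],
    [160, 14, -10],
    [197, 14, -10],
    [197, 14, -10],
    [197, 14, 40],
    [197, 14, 80],
    [197, 14, 103],
    [197, 14, 103],
    [197, 14, 103]
  ],
  "yaw": [0, 0, 0, 0, 0, 0, 0, 0, 0, 0],
  "gripper": [0.1, -0.5, -1, -1, -1, -1, -1, -1, -1, -1]
}}

```text
time: 41.28
eef_pos: [0.4761, 0.4116, 0.2171]
tool_rot: [0.681, 0.732, 0.001, 0.0]
force: [0.2, 0.7, 1.0]
opening: 0.004
gripper_force: 0.0
```

Request:
{"fn": "arm_command", "kwargs": {
  "xyz": [
    [-15, 0, 0],
    [-30, 0, 0],
    [-45, 0, 0],
    [-67, 0, 0],
    [-89, 0, 0],
    [-106, 0, 5],
    [-123, 0, 12],
    [-138, 0, 22],
    [-138, 0, 22]
  ],
  "yaw": [0, 0, 0, 0, 0, 0, 0, 0, 0],
  "gripper": [-1, -1, -1, -1, -1, -1, -1, -1, -1]
}}

```text
time: 42.4
eef_pos: [0.4857, 0.2729, 0.1923]
tool_rot: [0.681, 0.732, -0.001, -0.0]
force: [-0.2, -0.1, 0.4]
opening: 0.007
gripper_force: 0.0
```

```bash
python3 - <<'E'
from h import *
s=read_state();to(487.5,248,200,94.2,s);print(s['force'])
p,d=snap('side','side3.png')
cv2.imwrite('pics/side3c.png',cv2.resize(p[80:240,190:390,::-1],None,fx=3,fy=3,interpolation=cv2.INTER_CUBIC))
E
```

```text
now [485.7 272.9 192.3] ang 94.1 op 0.7 gf 0.0 t 42.4 -> shift [-25.    0.   -7.7] yaw -0.002
[-0.23964959 -0.08613223  0.35891655]
```

View pics/side3c.png

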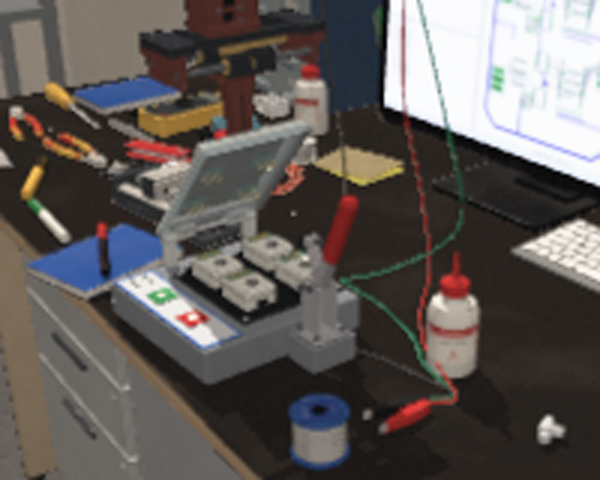

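Request:
{"fn": "arm_command", "kwargs": {
  "xyz": [
    [-15, 0, 11],
    [-27, 0, 25],
    [-39, 0, 40],
    [-47, 0, 56],
    [-54, 0, 72],
    [-58, 0, 85],
    [-61, 0, 95],
    [-61, 0, 100],
    [-61, 0, 100]
  ],
  "yaw": [0, 0, 0, 0, 0, 0, 0, 0, 0],
  "gripper": [-1, -1, -1, -1, -1, -1, -1, -1, -1]
}}

```text
time: 43.58
eef_pos: [0.4901, 0.2138, 0.0933]
tool_rot: [0.681, 0.732, -0.0, -0.0]
force: [-0.9, -0.5, 0.1]
opening: 0.005
gripper_force: 0.0
```

Request:
{"fn": "arm_command", "kwargs": {
  "xyz": [
    [0, 0, 3],
    [0, 0, 5],
    [0, 0, 7],
    [0, 0, 8],
    [0, 0, 8]
  ],
  "yaw": [0, 0, 0, 0, 0],
  "gripper": [-1, -1, -1, -1, -1]
}}

```text
time: 44.2
eef_pos: [0.4902, 0.2137, 0.0855]
tool_rot: [0.681, 0.732, -0.0, -0.0]
force: [0.1, 0.1, 0.4]
opening: 0.002
gripper_force: 0.0
```

```bash
python3 - <<'E'
from h import *
s=read_state();to(487.5,248,84,94.2,s);print(s['force'])
p,d=snap('side','side4.png');W=cloud('side',d)
ex=np.array([.9973,.0732]);ey=np.array([-.0732,.9973]);o=np.array([.4875,.248])
w=W.reshape(-1,3);q=w[:,:2]-o;fx=q@ex;fy=q@ey
for a in range(-80,100,15):
    k=(abs(fx)<.06)&(abs(fy*1000-a)<7)&(w[:,2]>.03)&(w[:,2]<.13)
    print(a,k.sum(),np.round(np.percentile(w[k,2],[20,50,80])*1000,1) if k.sum() else '')
cv2.imwrite('pics/side4c.png',cv2.resize(p[80:240,190:390,::-1],None,fx=3,fy=3,interpolation=cv2.INTER_CUBIC))
E
```

```text
now [490.2 213.7  85.5] ang 94.2 op 0.1 gf 0.0 t 44.2 -> shift [34.4 -0.2  1.5] yaw -0.0
[0.12145702 0.07292147 0.38256585]
-80 153 [44.1 79.1 87.3]
-65 160 [45.9 52.4 90.4]
-50 151 [ 52.9  85.8 113.3]
-35 98 [ 53.8  84.  101.1]
-20 66 [82.2 85.1 89.8]
-5 41 [52.8 83.4 87.3]
10 64 [73.1 82.9 84.4]
25 54 [81.5 82.7 84. ]
40 76 [81.5 83.6 85.9]
55 46 [57.2 83.  84.1]
70 81 [82.3 83.6 86.3]
85 73 [46.8 86.4 87.6]
```

View pics/side4c.png

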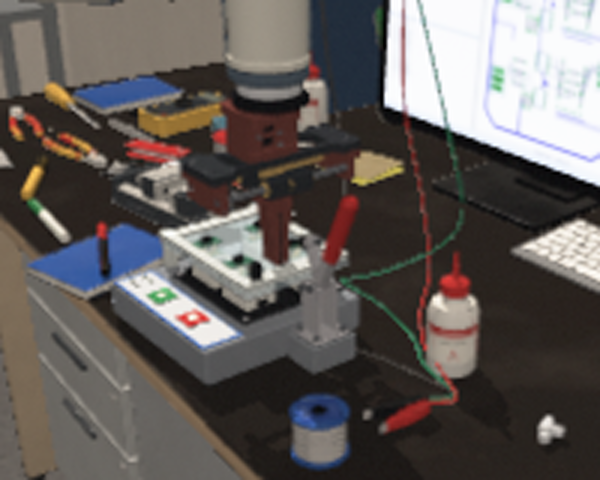

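Request:
{"fn": "arm_command", "kwargs": {
  "xyz": [
    [0, 0, 1],
    [0, 0, 2],
    [0, 0, 2]
  ],
  "yaw": [0, 0, 0],
  "gripper": [-1, -1, -1]
}}

```text
time: 44.62
eef_pos: [0.4902, 0.2137, 0.0843]
tool_rot: [0.681, 0.732, 0.0, 0.0]
force: [-3.1, -0.5, 5.1]
opening: 0.012
gripper_force: 2.5
```

Request:
{"fn": "arm_command", "kwargs": {
  "xyz": [
    [0, 0, 1],
    [0, 0, 1]
  ],
  "yaw": [0, 0],
  "gripper": [-1, -1]
}}

```text
time: 44.88
eef_pos: [0.4903, 0.2137, 0.0843]
tool_rot: [0.681, 0.732, 0.0, 0.0]
force: [-5.1, -2.4, 9.3]
opening: 0.005
gripper_force: 4.7
```

Request:
{"fn": "arm_command", "kwargs": {
  "xyz": [
    [0, 0, 1],
    [0, 0, 1]
  ],
  "yaw": [0, 0],
  "gripper": [-1, -1]
}}

```text
time: 45.12
eef_pos: [0.4903, 0.2137, 0.0842]
tool_rot: [0.681, 0.732, 0.001, 0.0]
force: [-6.4, -1.7, 13.5]
opening: 0.006
gripper_force: 6.8
```

Request:
{"fn": "arm_command", "kwargs": {
  "xyz": [
    [0, 0, -30],
    [0, 0, -70],
    [0, 0, -110],
    [-30, 0, -110],
    [-60, 0, -110],
    [-86, 0, -110],
    [-86, 0, -110],
    [-86, 0, -110]
  ],
  "yaw": [0, 0, 0, 0, 0, 0, 0, 0],
  "gripper": [-1, -1, -1, -1, -1, -1, -1, -1]
}}

```text
time: 46.12
eef_pos: [0.4965, 0.1284, 0.1914]
tool_rot: [0.681, 0.732, 0.0, -0.0]
force: [0.4, -0.1, 0.4]
opening: 0.003
gripper_force: 0.0
```

```bash
python3 - <<'E'
from h import *
s=read_state();to(487.5,248,190,94.2,s);print(s['force'])
p,d=snap('side','side5.png')
W=cloud('side',d)
ex=np.array([.9973,.0732]);ey=np.array([-.0732,.9973]);o=np.array([.4875,.248])
w=W.reshape(-1,3);q=w[:,:2]-o;fx=q@ex;fy=q@ey
for a in range(-80,100,15):
    k=(abs(fx)<.06)&(abs(fy*1000-a)<7)&(w[:,2]>.06)&(w[:,2]<.11)
    print(a,k.sum(),np.round(np.percentile(w[k,2],[20,50,80])*1000,1) if k.sum() else '')
cv2.imwrite('pics/side5c.png',cv2.resize(p[80:240,190:390,::-1],None,fx=3,fy=3,interpolation=cv2.INTER_CUBIC))
E
```

```text
now [496.5 128.4 191.4] ang 94.2 op 0.3 gf 0.0 t 46.125 -> shift [119.9  -0.3   1.5] yaw -0.0
[ 0.43718664 -0.05109387  0.37094062]
-80 102 [76.7 82.  87.9]
-65 70 [87.4 88.8 95.3]
-50 28 [82.2 83.9 87.4]
-35 51 [81.7 82.5 83.7]
-20 77 [82.3 84.  87.2]
-5 55 [81.9 83.3 86.1]
10 66 [81.7 82.7 84.6]
25 67 [81.7 82.5 83.4]
40 82 [82.  83.5 86.3]
55 47 [82.2 83.  85.7]
70 90 [81.9 83.3 86.6]
85 66 [85.7 86.8 87.7]
```

View pics/side5c.png

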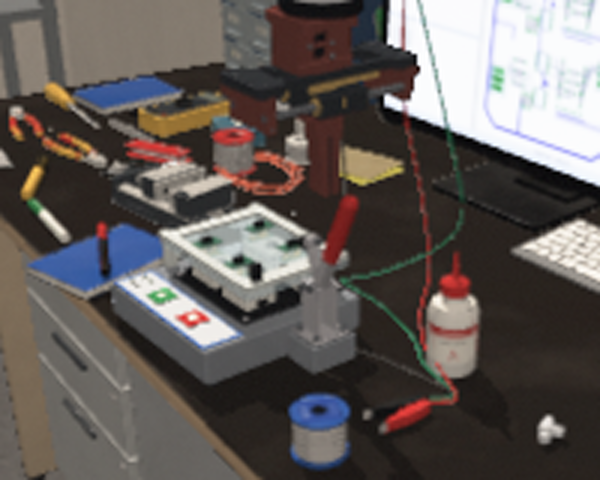

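Request:
{"fn": "arm_command", "kwargs": {
  "xyz": [
    [-18, 0, 2],
    [-26, 0, 5],
    [-33, 0, 8],
    [-45, 0, 15],
    [-56, 0, 23],
    [-66, 0, 33],
    [-75, 0, 43],
    [-82, 0, 56],
    [-87, 0, 68],
    [-90, 0, 80],
    [-90, 0, 80]
  ],
  "yaw": [0, 0, 0, 0, 0, 0, 0, 0, 0, 0, 0],
  "gripper": [-1, -1, -1, -1, -1, -1, -1, -1, -1, -1, -1]
}}

```text
time: 47.55
eef_pos: [0.5024, 0.0381, 0.1101]
tool_rot: [0.681, 0.732, -0.001, -0.001]
force: [0.2, 0.6, 0.1]
opening: 0.006
gripper_force: 0.0
```

```bash
python3 - <<'E'
from h import *
s=read_state();to(487.5,248,97,94.2,s);print(s['force'])
p,d=snap('side','side6.png')
cv2.imwrite('pics/side6c.png',cv2.resize(p[80:240,190:390,::-1],None,fx=3,fy=3,interpolation=cv2.INTER_CUBIC))
E
```

```text
now [502.4  38.1 110.1] ang 94.2 op 0.5 gf 0.0 t 47.55 -> shift [210.5   0.4  13.1] yaw -0.0
[0.15070666 0.58167681 0.11110649]
```

View pics/side6c.png

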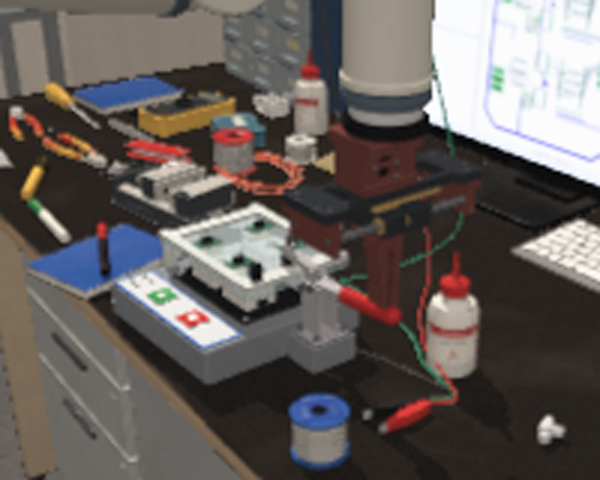

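Request:
{"fn": "arm_command", "kwargs": {
  "xyz": [
    [-1, 0, 4],
    [-2, 0, 7],
    [-2, 0, 10],
    [-2, 0, 12],
    [-2, 0, 12]
  ],
  "yaw": [0, 0, 0, 0, 0],
  "gripper": [-1, -1, -1, -1, -1]
}}

```text
time: 48.22
eef_pos: [0.5031, 0.0362, 0.0994]
tool_rot: [0.681, 0.732, -0.0, -0.0]
force: [0.5, 0.3, -0.1]
opening: 0.007
gripper_force: 0.0
```

Request:
{"fn": "arm_command", "kwargs": {
  "xyz": [
    [0, 0, 1],
    [0, 0, 2],
    [0, 0, 2]
  ],
  "yaw": [0, 0, 0],
  "gripper": [-1, -1, -1]
}}

```text
time: 48.6
eef_pos: [0.5032, 0.0362, 0.0975]
tool_rot: [0.681, 0.732, -0.0, -0.0]
force: [0.0, 0.5, 0.7]
opening: 0.007
gripper_force: 0.0
```

Request:
{"fn": "arm_command", "kwargs": {
  "xyz": [
    [0, 0, 1],
    [0, 0, 2],
    [0, 0, 2]
  ],
  "yaw": [0, 0, 0],
  "gripper": [-1, -1, -1]
}}

```text
time: 48.98
eef_pos: [0.5034, 0.0362, 0.0966]
tool_rot: [0.681, 0.732, 0.0, 0.0]
force: [-2.7, -0.6, 4.8]
opening: 0.004
gripper_force: 2.5
```

Request:
{"fn": "arm_command", "kwargs": {
  "xyz": [
    [0, 0, 1],
    [0, 0, 1]
  ],
  "yaw": [0, 0],
  "gripper": [-1, -1]
}}

```text
time: 49.22
eef_pos: [0.5035, 0.0361, 0.0964]
tool_rot: [0.681, 0.732, 0.0, 0.001]
force: [-3.5, -1.2, 8.3]
opening: 0.006
gripper_force: 4.3
```

Request:
{"fn": "arm_command", "kwargs": {
  "xyz": [
    [0, 0, 1],
    [0, 0, 1]
  ],
  "yaw": [0, 0],
  "gripper": [-1, -1]
}}

```text
time: 49.48
eef_pos: [0.5036, 0.0361, 0.0962]
tool_rot: [0.681, 0.732, 0.001, 0.001]
force: [-4.7, -0.7, 11.8]
opening: 0.006
gripper_force: 6.2
```

```bash
python3 - <<'E'
from h import *
s=read_state();to(386.4,274.5,180,94.2,s);print(s['force'])
E
```

```text
now [503.6  36.1  96.2] ang 94.2 op 0.5 gf 6.2 t 49.475 -> shift [246.3 -99.3 -84. ] yaw -0.0
[-4.74617956 -0.65623082 11.78737786]
```

Request:
{"fn": "arm_command", "kwargs": {
  "xyz": [
    [0, 0, -50],
    [0, 0, -97],
    [45, -18, -97],
    [95, -38, -97],
    [145, -58, -97],
    [195, -78, -97],
    [240, -97, -97],
    [247, -99, -60],
    [247, -99, -10],
    [247, -99, 25],
    [247, -99, 36],
    [247, -99, 36]
  ],
  "yaw": [0, 0, 0, 0, 0, 0, 0, 0, 0, 0, 0, 0],
  "gripper": [-1, -1, -1, -1, -1, -1, -1, -1, -1, -1, -1, -1]
}}

```text
time: 50.98
eef_pos: [0.3865, 0.2752, 0.0577]
tool_rot: [0.681, 0.732, -0.0, -0.0]
force: [0.9, 0.5, 0.1]
opening: 0.01
gripper_force: 0.0
```

```bash
python3 - <<'E'
from h import *
s=read_state();to(386.4,274.5,48,94.2,s);print(s['force'])
p,d=snap('scene','scene7.png')
cv2.imwrite('pics/scene7c.png',cv2.resize(p[120:230,220:350,::-1],None,fx=4.5,fy=4.5,interpolation=cv2.INTER_CUBIC))
E
```

```text
now [386.5 275.2  57.7] ang 94.2 op 0.9 gf 0.0 t 50.975 -> shift [-0.7 -0.1  9.7] yaw -0.0
[0.92049327 0.48890474 0.14693102]
```

View pics/scene7c.png

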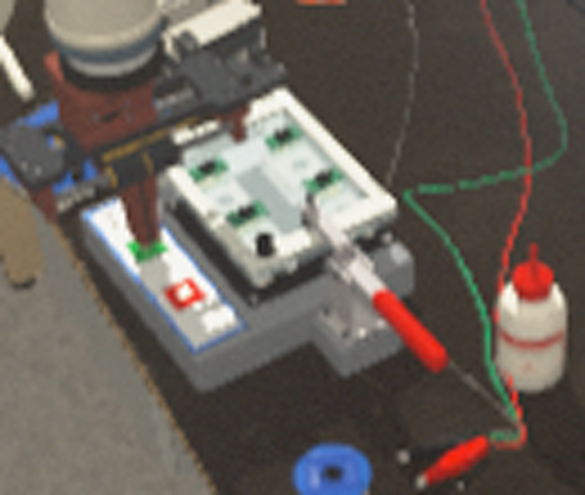

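Request:
{"fn": "arm_command", "kwargs": {
  "xyz": [
    [0, 0, 5],
    [0, 0, 8],
    [0, 0, 9],
    [0, 0, 9]
  ],
  "yaw": [0, 0, 0, 0],
  "gripper": [-1, -1, -1, -1]
}}

```text
time: 51.52
eef_pos: [0.3867, 0.2753, 0.0489]
tool_rot: [0.681, 0.732, 0.0, 0.0]
force: [-0.0, -0.2, 0.9]
opening: 0.011
gripper_force: 0.2
```

Request:
{"fn": "arm_command", "kwargs": {
  "xyz": [
    [0, 0, 1],
    [0, 0, 1],
    [0, 0, 1]
  ],
  "yaw": [0, 0, 0],
  "gripper": [-1, -1, -1]
}}

```text
time: 51.9
eef_pos: [0.3866, 0.2754, 0.048]
tool_rot: [0.681, 0.732, 0.0, 0.0]
force: [-0.3, -0.6, 3.4]
opening: 0.006
gripper_force: 1.9
```

Request:
{"fn": "arm_command", "kwargs": {
  "xyz": [
    [0, 0, 1],
    [0, 0, 1],
    [0, 0, 1]
  ],
  "yaw": [0, 0, 0],
  "gripper": [-1, -1, -1]
}}

```text
time: 52.28
eef_pos: [0.3867, 0.2754, 0.0478]
tool_rot: [0.681, 0.732, 0.0, 0.0]
force: [-2.4, -2.3, 8.9]
opening: 0.005
gripper_force: 4.4
```

Request:
{"fn": "arm_command", "kwargs": {
  "xyz": [
    [0, 0, 0],
    [0, 0, 0]
  ],
  "yaw": [0, 0],
  "gripper": [-1, -1]
}}

```text
time: 52.52
eef_pos: [0.3867, 0.2754, 0.0478]
tool_rot: [0.681, 0.732, 0.0, 0.0]
force: [-2.3, -1.7, 9.1]
opening: 0.002
gripper_force: 4.4
```

Request:
{"fn": "arm_command", "kwargs": {
  "xyz": [
    [0, 0, -30],
    [0, 0, -80],
    [0, 0, -140],
    [0, 0, -200],
    [-40, 20, -250],
    [-60, 60, -250],
    [-60, 80, -250],
    [-60, 80, -250],
    [-60, 80, -250]
  ],
  "yaw": [0, 0, 0, 0, 0, 0, 0, 0, 0],
  "gripper": [-1, -1, -1, -1, -1, -1, -1, -1, -1]
}}

```text
time: 53.65
eef_pos: [0.4702, 0.2215, 0.2961]
tool_rot: [0.681, 0.733, -0.0, -0.0]
force: [0.3, -0.8, -0.7]
opening: 0.009
gripper_force: 0.0
```

```bash
python3 - <<'E'
from h import *
s=read_state();p,d=snap('wrist','w20.png');W=cloud('wrist',d,s)
ex=np.array([.9973,.0732]);ey=np.array([-.0732,.9973]);o=np.array([.4875,.248])
w=W.reshape(-1,3);q=w[:,:2]-o;fx=q@ex;fy=q@ey
for a in (-75,-70,-40,0,40,80):
    k=(abs(fx)<.062)&(abs(fx)>.02)&(abs(fy*1000-a)<3)&(w[:,2]>.06)&(w[:,2]<.11);print('lid',a,k.sum(),np.round(np.percentile(w[k,2],[5,50,95])*1000,1) if k.sum() else '')
for n in('wrist','side'):
    if n=='side':
        p,d=snap(n,'side20.png');w=cloud(n,d).reshape(-1,3);q=w[:,:2]-o;fx=q@ex;fy=q@ey
    for a in range(-240,-120,20):
        k=(abs(fx)<.012)&(abs(fy*1000-a)<8)&(w[:,2]>.06)&(w[:,2]<.2);print(n,'handle',a,k.sum(),np.round(np.percentile(w[k,2],[50,95])*1000,1) if k.sum() else '')
p,d=snap('scene');W=cloud('scene',d)
for r in tops(W,.025,.035,(.36,.55,-.42,-.33),30): print(*r[:5])
cv2.imwrite('pics/w20.png',cv2.imread('pics/w20.png'))
E
```

```text
lid -75 129 [88.3 89.5 90.7]
lid -70 354 [ 88.6  89.8 105.9]
lid -40 425 [82.5 84.  89.1]
lid 0 435 [82.6 84.  89.1]
lid 40 408 [82.9 85.2 89.4]
lid 80 496 [87.3 88.6 89.8]
wrist handle -240 0 
wrist handle -220 0 
wrist handle -200 0 
wrist handle -180 0 
wrist handle -160 0 
wrist handle -140 0 
side handle -240 4 [87.1 89. ]
side handle -220 31 [91.6 96.1]
side handle -200 28 [92.1 95.6]
side handle -180 27 [92.5 95.3]
side handle -160 20 [92.7 95.8]
side handle -140 20 [90.4 92.5]
[ 501.4 -365.4] [34.7 50. ] 93.5 28.0 192
[ 408.9 -375.5] [35.4 49. ] 94.9 27.8 219
```

View pics/w20.png

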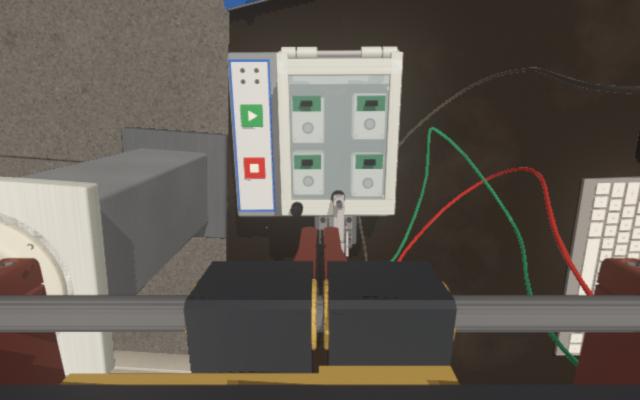

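The picture shows the lid shut flat over four modules, with their contacts towards the hinge at the top. The clamp tip is on the lid's edge at about (338,198). The handle reads level at about 96 mm, and both finished modules stand in the tray.

```bash
python3 -c "
from station import *
print(job_done())"
```

```text
the job is handed in; nothing more can be done
None
```

The changeover is done and handed in at about 54 s: both finished modules stand in the blue tray, all four waiting modules are seated with contacts towards the hinge, the lid is closed, the clamp is fully down, and then the green key was pressed to about 9 N, over the 6 N asked but well under 40 N.

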